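# Put the kettle on

## Robot

A 6-joint arm with a two-finger parallel gripper is mounted at the origin on a cart in front of the work surface, level with it; the furniture and walls round the work are solid. World frame = base frame: x ahead of the robot, y to its left, z up, the work surface at z = 0. Lengths are in m, angles in rad, forces in N, time in s.
With the tool pointing down it reaches from about 0.4 to 0.925 m from the base axis. Payload 12.5 kg.
Tool frame: the origin (TCP) lies midway between the tips of the shut fingers; the grasp point (between the pads) lies 19 mm behind it; z points along the fingers, y is the line along which they close (so a half turn about z gives the same grasp; the last joint's range is limited). The gripper opens to 95 mm and grips with 3 to 60 N. Pads are 20 mm wide; open, the fingers measure 119 mm over their backs; the gripper's body (75 mm by 180 mm) begins 59 mm behind the grasp point.
Start: joints at [1.153, 0.491, 1.559, -0, 1.092, -0.106], TCP at [0.192, 0.595, 0.215] pointing down, gripper open.
Joint ranges: [-3.1, 3.1], [-0.84, 2.19], [0.05, 2.79], [-1.13, 4.28], [0.06, 2.93], [-2.69, 2.69]. Speed limits (rad/s): [2.22, 2.22, 2.79, 3.14, 3.14, 3.14].

## Interface

Orientations are given as a 3x3 rotation matrix whose columns are the frame's x, y, z axes.
In Python, from workcell import ctrl gives the robot as it stands.
- The arm moves only by the tool move_arm, never from a script. Its argument "series" is one flat list of numbers, 7 for each row, row after row: the shift along the tool's x, y, z as a fraction of full scale, then the turn, a rotation vector about the tool's x, y, z as a fraction of full scale, then the opening, from 0 (shut) to 1 (fully open). A call has 1 to 20 rows; each row shifts and turns the commanded pose from where the row before left it, along the tool's axes as they then stand; what a row does not reach is not made up. Full scale, the value 1, is 150 mm for a shift and pi/2 rad for a turn. A row lasts 1/10 s, in which the tool goes at most 50 mm and 8.59 degrees, less where a joint would pass 70% of its speed; a pose out of reach is approached as far as the arm can. A call with a number of a shift or a turn outside -1 to 1 is refused whole. A call with a gripper value outside its range is refused whole. The fingers move at their own pace and stop on an object; the grip force is fixed at half the most. Time passes only in rows, so rows that do not move let the fingers close. It gives the time, the measured TCP pose, the force, the opening and the grip force at its end, in the units of the state.
- ctrl.state(): the state, without advancing time (a new reading comes with each control period).
- ctrl.grab_frame(name): name is "scene" or "side" or "wrist"; returns a dict with "pixels" (400x640x3 uint8, red, green, blue), "intrinsics" (3x3 intrinsics, pixels), "R" (3x3) and "t" (3): a world point X has camera coordinates R X + t. Camera axes: x right, y down, z forward; pixel columns grow to the right and rows downward; lengths in m; the calibration is good to about 2 mm. The wrist camera is an equidistant fisheye: a pixel r from the principal point sees the ray r / f radians off the axis. A picture is of the moment at which its call begins. There is no depth.
- ctrl.close_job(): hands the job in; it is judged then, once.
The state is a dict: "t": time; "qpos": joint angles; "joint_vel": joint speeds; "joint_efforts": joint torques, N m; "eef_pos": TCP position; "orientation": TCP orientation; "ft_force": force on the tool from outside, world axes, zero at the start; "wrist_torque": the same for the moment, N m; "finger_gap": finger opening in m; "gripper_force": force on a finger pad.
Only numpy, scipy, OpenCV 4.12 (cv2) and the standard library are available. Lean on these libraries where they do the work, as an engineer would, in place of code of your own. Each camera call takes 0.05 s, during which the arm holds its last target. There are 200 camera calls.

## Task

Put the kettle on, the one in front of you whose lid stands open: with the fingertips, push the lid down until it is fully shut, then press the small switch lever at the foot of the handle all the way down. Only touch and push: do not lift the kettle or shift it on its base, and leave the things around it where they are.

Things in the scene. Friction and masses are not known exactly. Their poses are not given: they have to be found in the camera images.
- kettle: steel kettle, 1.2 to 1.7 kg, loose on its base. Origin at its underside, 24 mm above the worktop; +y points to the handle (towards the robot), -y to the spout, z up. In its frame (mm): body 162 wide about axis x 0, y -12, top z 190; black D-handle, bar x -9..9, lower end y 72..90 at z 63, outermost y 116 at z 100..197, top bar z 219 from y 43 to 107, inner end y 22..56; spout tip y -117
- kettle_base: round black power base of the kettle, 179 mm across, 24 mm high, fixed to the worktop; origin at the centre of its underside; the kettle's round body stands centred on it
- lid_knob (a point): centre of the top of the black knob on the lid; moves with the lid. Knob 27 mm across, its top 22 mm above the lid's upper face, at the middle of the lid, a steel disc 94 mm across and 12 mm thick
- lid_hinge (a point): middle of the lid's hinge line, which runs along the kettle's x axis at the lid's rim on the handle side: (0, 34, 191) mm in the kettle's frame. Shut, the lid reaches from here 94 mm towards the spout, its upper face 11 mm above the hinge; the knob's top is 46 mm from the hinge towards the spout and 33 mm above it
- kettle_lid (a joint): angle of the lid, rad: 0 is fully shut (level), 1.40 fully open (nearly upright, knob towards the handle). The hinge is stiff (about 0.07 N m): the lid stays at the angle where it is left, and a push of 1 to 3 N moves it
- switch_tip (a point): on the upper face of the switch lever, 4 mm in from its outer end; moves with the lever, a small paddle 16 mm wide, 22 mm long, that sticks out away from the kettle under the foot of the handle, its tip 76 mm (down) to 82 mm (up) above the worktop. The handle overhangs it: reach it from outside the handle, fingers leaning some 30 to 45 degrees, their top away from the kettle
- kettle_switch (a joint): angle of the switch lever, rad: 0 is pressed fully down (on), 0.31 is fully up (off). It hinges on the kettle 18 mm behind switch_tip, along the kettle's x axis. No spring: it stays where it is put; 1 to 3 N down on its outer half moves it
- tin: upright food tin with a printed label, 75 mm across, 110 mm tall; origin at the centre of its foot; bystander
- mug: blue and white mug, 78 mm body and a handle, 92 mm tall; origin under its middle; bystander
- spoon: steel spoon, 188 mm long, lying; origin under its middle; bystander
- shaker: small shaker with a grey cap, 44 mm across, 90 mm tall; origin at the centre of its foot; bystander
- bottle: clear squeeze bottle with an orange cap, 49 x 81 mm, 226 mm tall; origin at the centre of its foot; bystander
- lime: green lime, about 50 mm; origin at its underside as it lies; bystander

How it is judged:
On the way, in this order (a step that is already met when the one before it is completed fails the run):
1. the lid is shut, with the switch still up (value of joint kettle_lid below 0.05 rad and value of joint kettle_switch above 0.12 rad), for 0.2 s.
2. the switch is pressed fully down, with the lid shut (value of joint kettle_switch below 0.06 rad and value of joint kettle_lid below 0.05 rad), for 0.2 s.
At the end, for the whole second after the job is handed in: The lid is shut (within 0.05 rad), the switch lever is down (within 0.06 rad) and the kettle stands at rest, upright and seated on its base, within 15 mm of where it stood (all of step 2 and horizontal distance between kettle and kettle_base below 0.03 m and height (world z) of kettle below 0.03 m and angle between kettle's own z axis and vertical below 0.05 rad and distance of kettle from where it was at the start of the episode below 0.015 m and linear speed of kettle below 0.02 m/s); the robot touches nothing.
It fails at once if the kettle is lifted or tipped (height (world z) of kettle above 0.034 m or angle between kettle's own z axis and vertical above 0.12 rad).
It fails at once if the kettle is shifted more than 15 mm or turned on its base by more than 0.2 rad (distance of kettle from where it was at the start of the episode above 0.015 m or angle between the x axis of kettle and the y axis of kettle_base, either way round above 0.2 rad).
It fails at once if a bystander is moved by more than 25 mm (distance of any of tin, mug, spoon, shaker, bottle, lime from where it was at the start of the episode above 0.025 m).
It also fails if it takes over 48 s, if anything falls off the work surface, if the arm or the gripper's body presses on something with over 40 N, if the wrist force passes 120 N, or if a joint passes its speed limit or range.

## Working session

There is one attempt and no reset: what is moved stays moved. The work goes in short steps, Python scripts to look and compute and a tool call to move; the robot and the scene stay as the last step left them, time stands still between calls to the robot, and variables do not carry over. Pictures are saved under pics/ and viewed, at most 11 in all, crops included, and the job is handed in when it is done.

Besides the shell and the picture viewer there is one more tool, called as name(argument=value, ...) on one line, values as JSON. move_arm: Moves the arm, as the interface text tells. Shift numbers are shares of 150 mm and turn numbers shares of pi/2 rad, none past 1 either way. Its arguments: {"type":"object","properties":{"series":{"type":"array","items":{"type":"number"}}},"required":["series"]}

```bash
mkdir -p pics
python3 - <<'E'
from workcell import ctrl
import cv2,pickle
d={}
for n in("scene","side"):
    f=ctrl.grab_frame(n);d[n]=f;cv2.imwrite(f"pics/{n}0.png",f["pixels"][:,:,::-1])
    print(n,f["intrinsics"],f["R"],f["t"])
pickle.dump(d,open("f0.pkl","wb"))
s=ctrl.state();print(s["t"],s["eef_pos"],s["orientation"],s["finger_gap"])
E
```

```text
scene [[377.2878342    0.         316.54539213]
 [  0.         377.2878342  196.29723245]
 [  0.           0.           1.        ]] [[ 0.18840674 -0.98198102 -0.01470284]
 [-0.57317205 -0.09778962 -0.81357913]
 [ 0.79748148  0.16171105 -0.5812683 ]] [-0.08982265  0.42691093  0.69434235]
side [[461.24541864   0.         323.39487828]
 [  0.         461.24541864 198.93546943]
 [  0.           0.           1.        ]] [[-0.54367406 -0.83929577 -0.00105932]
 [-0.58937949  0.38268275 -0.71146731]
 [ 0.59753688 -0.38618198 -0.7027184 ]] [0.31875363 0.41484665 1.24192926]
0.1 [0.19162113 0.59465453 0.21413881] [[-9.51790096e-01  3.06749787e-01 -4.26058464e-04]
 [ 3.06750059e-01  9.51789651e-01 -9.28511769e-04]
 [ 1.20697249e-04 -1.01444177e-03 -9.99999478e-01]] 0.09468089592944227
```

View pics/scene0.png

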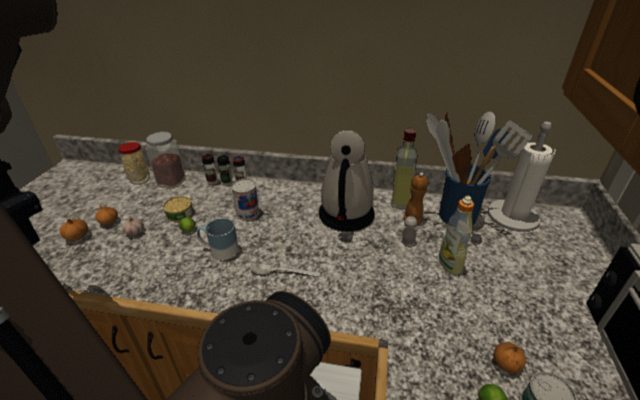

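View pics/side0.png

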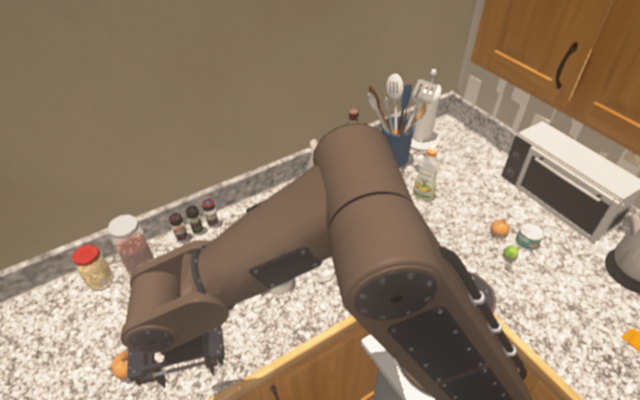

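Run:
```python
import pickle,cv2,numpy as np
d=pickle.load(open("f0.pkl","rb"));f=d["scene"]
im=f["pixels"][110:280,220:490,::-1]
cv2.imwrite("pics/crop0.png",cv2.resize(im,None,fx=2.95,fy=2.95,interpolation=cv2.INTER_CUBIC))
K,R,t=f["intrinsics"],f["R"],f["t"]
def ray(u,v,z):
    r=R.T@np.linalg.inv(K)@[u,v,1];c=-R.T@t
    return c+r*(z-c[2])/r[2]
for n,u,v,z in[("baseL",318,213,.012),("baseR",376,213,.012),("basefront",347,229,0),("knob",346,149,.25),("shaker",410,245,0),("x347",347,243,0),("bottle",453,272,0),("tin",247,218,0),("mug",223,256,0),("spoon",285,272,0),("pepper",415,222,0)]: print(n,ray(u,v,z).round(3))
```

```text
baseL [0.631 0.025 0.012]
baseR [ 0.662 -0.156  0.012]
basefront [ 0.584 -0.074  0.   ]
knob [ 0.627 -0.058  0.25 ]
shaker [ 0.545 -0.261  0.   ]
x347 [ 0.522 -0.082  0.   ]
bottle [ 0.458 -0.372  0.   ]
tin [0.583 0.245 0.   ]
mug [0.408 0.255 0.   ]
spoon [ 0.38   0.067 -0.   ]
pepper [ 0.653 -0.277  0.   ]
```

View pics/crop0.png

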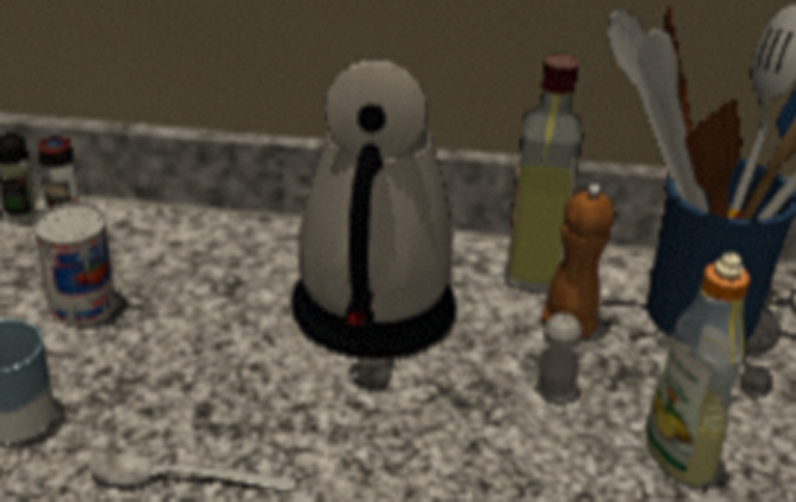

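```bash
cat > h.py <<'E'
import numpy as np,pickle
def proj(f,X):
    X=np.atleast_2d(X);c=X@f["R"].T+f["t"];p=c@f["intrinsics"].T
    return p[:,:2]/p[:,2:]
def world(p,X):  # p=cx,cy(base centre),yaw ; kettle coords mm
    c,s=np.cos(p[2]),np.sin(p[2]);X=np.atleast_2d(np.asarray(X,float))/1000
    Rz=np.array([[c,-s,0],[s,c,0],[0,0,1]])
    return (X+[0,.012,.024])@Rz.T+[p[0],p[1],0]
def knob(a): return [0,34-46*np.cos(a)+33*np.sin(a),191+46*np.sin(a)+33*np.cos(a)]
E
python3 - <<'E'
from h import *
from scipy.optimize import least_squares
f=pickle.load(open("f0.pkl","rb"))["scene"]
cp=lambda u,v:np.array([220+(u+.5)/2.95-.5,110+(v+.5)/2.95-.5])
th=np.linspace(0,2*np.pi,200)
def res(p):
    q=np.vstack([proj(f,np.c_[p[0]+.0895*np.cos(th),p[1]+.0895*np.sin(th),0*th+z]) for z in(0,.024)])
    r=[q[:,0].min()-cp(292,0)[0],q[:,0].max()-cp(456,0)[0],q[:,1].max()-cp(0,357)[1]]
    r+=list(proj(f,world(p,knob(p[3])))[0]-cp(371,118))
    hb=proj(f,world(p,[[0,116,190],[0,116,150],[0,116,105],[0,84,66]]))
    for (u,v),(uc,vc) in zip(hb,[(368,175),(362,220),(360,270),(359,303)]): r.append(u-cp(uc,vc)[0])
    return r
s=least_squares(res,[.65,-.065,np.pi/2,1.3]);print(s.x,np.round(s.fun,1))
p=s.x
for n,X in[("origin",[0,0,0]),("hinge",[0,34,191]),("knob",knob(p[3])),("h116",[0,116,105]),("sw",[0,95,58])]:
    w=world(p,X);print(n,w.round(4),proj(f,w).round(1))
print(cp(355,317))
# side view
E
```

```text
[ 0.66482951 -0.05972791  1.58594599  1.40312468] [-0.8  0.1 -0.1  0.4  0.1 -1.6  0.   0.3  1.6]
origin [[ 0.6528 -0.0599  0.024 ]] [[345.6 208.7]]
hinge [[ 0.6188 -0.0604  0.215 ]] [[346.3 161.6]]
knob [[ 0.594  -0.0608  0.2659]] [[345.8 149.7]]
h116 [[ 0.5368 -0.0617  0.129 ]] [[342.  203.7]]
sw [[ 0.5578 -0.0613  0.082 ]] [[342.5 212.5]]
[340.00847458 217.12711864]
```

move_arm(series=[0, 0, -0.3, 0, 0, -0.066, 0, 0, 0, -0.3, 0, 0, -0.066, 0, 0, 0, -0.3, 0, 0, -0.066, 0, -0.16, -0.27, 0, 0, 0, 0, 0, -0.16, -0.27, 0, 0, 0, 0, 0, -0.16, -0.27, 0, 0, 0, 0, 0, -0.16, -0.27, 0, 0, 0, 0, 0, -0.16, -0.27, 0, 0, 0, 0, 0, -0.16, -0.27, 0, 0, 0, 0, 0, -0.16, -0.27, 0, 0, 0, 0, 0, -0.16, -0.27, 0, 0, 0, 0, 0, -0.16, -0.27, 0, 0, 0, 0, 0, -0.16, -0.27, 0, 0, 0, 0, 0, -0.16, -0.27, 0, 0, 0, 0, 0, -0.16, -0.27, 0, 0, 0, 0, 0, -0.16, -0.27, 0, 0, 0, 0, 0, -0.16, -0.27, 0, 0, 0, 0, 0, -0.16, -0.27, 0, 0, 0, 0, 0, 0, 0, 0, 0, 0, 0, 0, 0, 0, 0, 0, 0, 0, 0])

```text
t: 2.1
eef_pos: [0.5512, -0.0136, 0.3489]
orientation: [[-1.0, 0.003, -0.001], [0.003, 1.0, 0.001], [0.001, 0.001, -1.0]]
ft_force: [-0.1, -0.4, 0.8]
finger_gap: 0.0003
gripper_force: 0.0
```

Run:
```python
from workcell import ctrl
import cv2,pickle
d={}
for n in("wrist","side"):
    f=ctrl.grab_frame(n);d[n]=f
cv2.imwrite("pics/w1.png",d["wrist"]["pixels"][:,:,::-1]);cv2.imwrite("pics/s1.png",d["side"]["pixels"][:,:,::-1])
pickle.dump(d,open("f1.pkl","wb"))
s=ctrl.state();print(s["t"],s["eef_pos"].round(4),s["orientation"].round(3),s["finger_gap"])
```

```text
2.2 [ 0.5508 -0.0122  0.3495] [[-1.  0. -0.]
 [ 0.  1.  0.]
 [ 0.  0. -1.]] 0.00040112366548568324
```

View pics/w1.png

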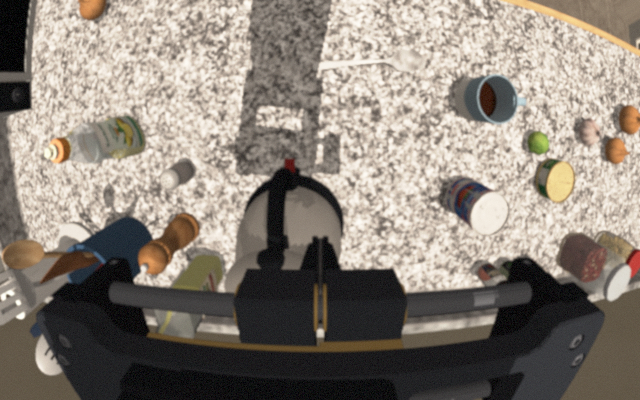

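View pics/s1.png

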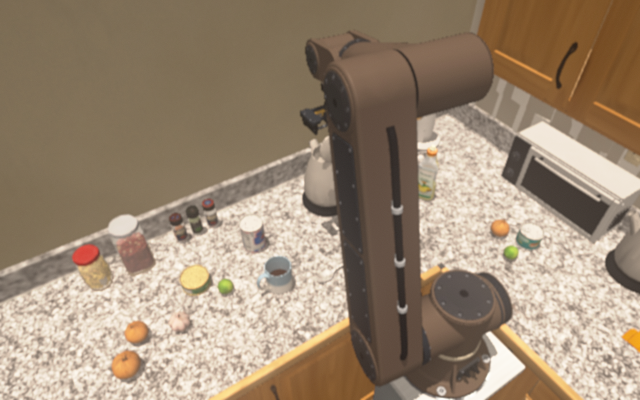

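```bash
cat >> h.py <<'E'
def wray(f,u,v,z):
    K=f["intrinsics"];a=np.array([(u-K[0,2])/K[0,0],(v-K[1,2])/K[1,1]]);r=np.hypot(*a)
    d=np.r_[a/r*np.sin(r),np.cos(r)];d=f["R"].T@d;c=-f["R"].T@f["t"]
    return c+d*(z-c[2])/d[2]
def wproj(f,X):
    c=np.atleast_2d(X)@f["R"].T+f["t"];n=np.hypot(c[:,0],c[:,1]);th=np.arctan2(n,c[:,2]);K=f["intrinsics"]
    return np.c_[K[0,2]+K[0,0]*th*c[:,0]/n,K[1,2]+K[1,1]*th*c[:,1]/n]
E
python3 - <<'E'
from h import *
import cv2
f=pickle.load(open("f1.pkl","rb"))["wrist"]
print(f["intrinsics"][0],-f["R"].T@f["t"])
im=f["pixels"].astype(int);m=(im[...,0]>100)&(im[...,1]<50)&(im[...,2]<60)
m[:, :250]=0;m[:,330:]=0;m[:140]=0;m[200:]=0
v,u=np.nonzero(m);print(u.min(),u.max(),v.min(),v.max(),u.mean(),v.mean())
for q in[(u.mean(),v.min()),(u.mean(),v.mean()),(u.mean(),v.max())]: print(wray(f,*q,.082).round(4))
p=[.6648,-.0597,1.586]
for X in([0,116,105],[0,107,219],[0,116,190],[0,81,63],[0,95,58]): print(X,wproj(f,world(p,X)).round(1))
c=f["pixels"][130:290,200:380,::-1].copy()
cv2.imwrite("pics/c1.png",cv2.resize(c,None,fx=3.7,fy=3.7,interpolation=cv2.INTER_CUBIC))
E
```

```text
[309.70691629   0.         319.91123273] [ 0.4683018  -0.01436333  0.51998088]Traceback (most recent call last):
  File "<stdin>", line 7, in <module>
    return umr_minimum(a, axis, None, out, keepdims, initial, where)
ValueError: zero-size array to reduction operation minimum which has no identity
```

Run:
```python
from h import *
import cv2
f=pickle.load(open("f1.pkl","rb"))["wrist"]
im=f["pixels"].astype(int);m=(im[...,0]>60)&(im[...,0]>2*im[...,1])
m[:, :250]=0;m[:,330:]=0;m[:140]=0;m[200:]=0
v,u=np.nonzero(m);print(u.min(),u.max(),v.min(),v.max(),u.mean(),v.mean())
for q in[(u.mean(),v.min()),(u.mean(),v.mean()),(u.mean(),v.max())]: print(wray(f,*q,.082).round(4))
p=[.6648,-.0597,1.586]
for X in([0,116,105],[0,107,219],[0,116,190],[0,81,63],[0,95,58]): print(X,wproj(f,world(p,X)).round(1))
c=f["pixels"][130:290,200:380,::-1].copy()
cv2.imwrite("pics/c1.png",cv2.resize(c,None,fx=3.7,fy=3.7,interpolation=cv2.INTER_CUBIC))
```

```text
285 294 159 171 289.8426966292135 164.8314606741573
[ 0.5349 -0.0569  0.082 ]
[ 0.5434 -0.0571  0.082 ]
[ 0.5525 -0.0573  0.082 ]
[0, 116, 105] [[282.8 166. ]]
[0, 107, 219] [[269.3 196.7]]
[0, 116, 190] [[273.2 180.5]]
[0, 81, 63] [[287.2 184.8]]
[0, 95, 58] [[287.1 174.6]]
```

View pics/c1.png

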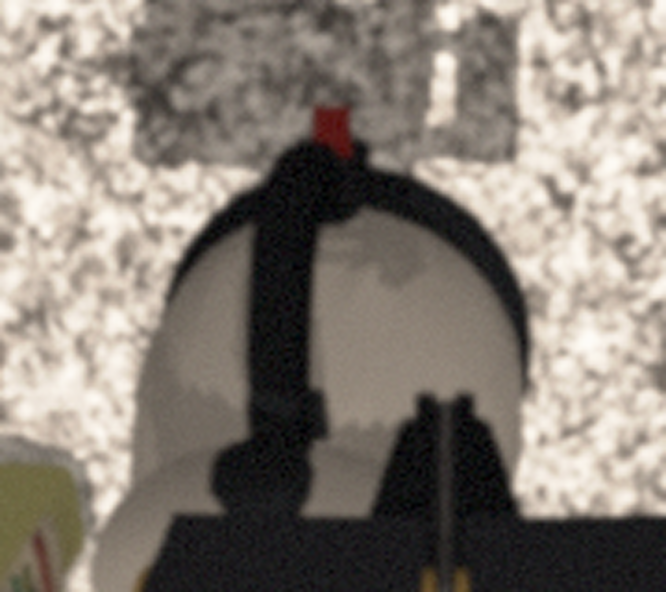

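move_arm(series=[-0.167, -0.147, 0.15, 0, 0, 0, 0, -0.167, -0.147, 0.15, 0, 0, 0, 0, 0, 0, 0, 0, 0, 0, 0, -0.043, 0, 0, 0, 0, 0, 0, -0.043, 0, 0, 0, 0, 0, 0, -0.057, 0, 0.008, 0, 0, 0, 0, -0.057, 0, 0.008, 0, 0, 0, 0, -0.054, 0, 0.019, 0, 0, 0, 0, -0.054, 0, 0.019, 0, 0, 0, 0, -0.049, 0, 0.03, 0, 0, 0, 0, -0.049, 0, 0.03, 0, 0, 0, 0])

```text
t: 3.3
eef_pos: [0.6628, -0.0572, 0.287]
orientation: [[-1.0, 0.001, -0.0], [0.001, 1.0, -0.0], [0.0, -0.0, -1.0]]
ft_force: [-0.7, 0.2, 0.0]
finger_gap: 0.0007
gripper_force: 0.3
```

Run:
```python
from workcell import ctrl
import cv2,pickle
f=ctrl.grab_frame("side");cv2.imwrite("pics/s2.png",cv2.resize(f["pixels"][80:230,240:440,::-1],None,fx=3.5,fy=3.5,interpolation=cv2.INTER_CUBIC))
s=ctrl.state();print(s["t"],s["eef_pos"].round(4),s["ft_force"])
```

```text
3.35 [ 0.6634 -0.0572  0.286 ] [ 0.68810933 -0.46304074  1.17215753]
```

View pics/s2.png

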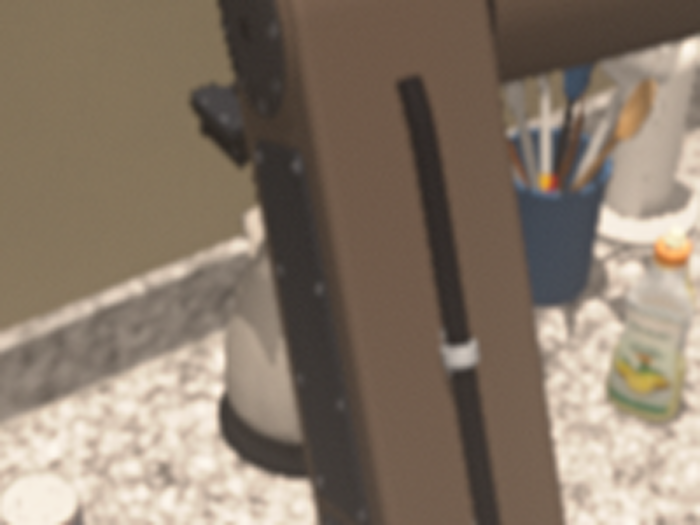

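move_arm(series=[-0.043, 0, 0.039, 0, 0, 0, 0, -0.043, 0, 0.039, 0, 0, 0, 0, -0.034, 0, 0.047, 0, 0, 0, 0, -0.034, 0, 0.047, 0, 0, 0, 0, -0.024, 0, 0.052, 0, 0, 0, 0, -0.024, 0, 0.052, 0, 0, 0, 0, -0.013, 0, 0.05, 0, 0, 0, 0, -0.013, 0, 0.04, 0, 0, 0, 0, 0, 0, 0, 0, 0, 0, 0, 0, 0, 0, 0, 0, 0, 0])

```text
t: 4.35
eef_pos: [0.6963, -0.0571, 0.2325]
orientation: [[-1.0, 0.001, -0.0], [0.001, 1.0, 0.0], [0.0, 0.0, -1.0]]
ft_force: [0.1, -0.6, 0.4]
finger_gap: 0.0005
gripper_force: 0.0
```

move_arm(series=[0, 0, 0.02, 0, 0, 0, 0, 0, 0, 0.02, 0, 0, 0, 0, 0, 0, 0.01, 0, 0, 0, 0, 0, 0, 0, 0, 0, 0, 0])

```text
t: 4.75
eef_pos: [0.6963, -0.0571, 0.2249]
orientation: [[-1.0, 0.001, -0.0], [0.001, 1.0, 0.0], [0.0, 0.0, -1.0]]
ft_force: [0.4, 0.3, -0.1]
finger_gap: 0.0003
gripper_force: 0.0
```

move_arm(series=[0, 0, 0.01, 0, 0, 0, 0, 0, 0, 0.01, 0, 0, 0, 0, 0, 0, 0, 0, 0, 0, 0])

```text
t: 5.05
eef_pos: [0.6965, -0.0571, 0.2237]
orientation: [[-1.0, 0.001, 0.002], [0.001, 1.0, -0.0], [-0.002, -0.0, -1.0]]
ft_force: [-3.1, 0.8, 8.8]
finger_gap: 0.0007
gripper_force: 4.6
```

move_arm(series=[0, 0, -0.3, 0, 0, 0, 0, 0, 0, -0.3, 0, 0, 0, 0, 0, 0, -0.3, 0, 0, 0, 0, 0.27, 0, 0, 0, 0, 0, 0, 0.27, 0, 0, 0, 0, 0, 0, 0.27, 0, 0, 0, 0, 0, 0, 0.27, 0, 0, 0, 0, 0, 0, 0.27, 0, 0, 0, 0, 0, 0, 0.27, 0, 0, 0, 0, 0, 0, 0, 0, 0, -0.0835, 0, 0, 0, 0, 0, 0, -0.0835, 0, 0, 0, 0, 0, 0, -0.0835, 0, 0, 0, 0, 0, 0, -0.0835, 0, 0, 0, 0, 0, 0, -0.0835, 0, 0, 0, 0, 0, 0, -0.0835, 0, 0, 0, 0, 0, 0, 0, 0, 0])

```text
invalid input
```

Run:
```python
from workcell import ctrl
import cv2,pickle
f=ctrl.grab_frame("wrist");g=ctrl.grab_frame("scene");pickle.dump((f,g),open("f2.pkl","wb"))
cv2.imwrite("pics/w3.png",f["pixels"][:,:,::-1])
s=ctrl.state();print(s["t"],s["eef_pos"].round(4),s["orientation"].round(3),s["ft_force"])
```

```text
5.15 [ 0.6965 -0.0571  0.2236] [[-1.     0.001  0.002]
 [ 0.001  1.    -0.   ]
 [-0.002 -0.    -1.   ]] [-3.11056539  0.82281929 10.12327903]
```

View pics/w3.png

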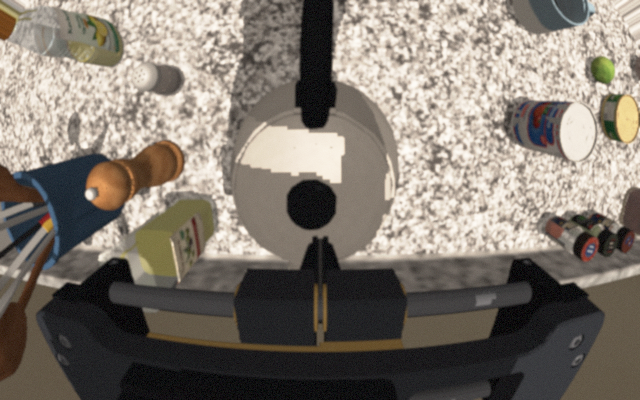

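The wrist view shows the lid shut, with the knob at (311,204) and fingers just past it. That row list was malformed and refused, so I'm resending it.

move_arm(series=[0, 0, -0.3, 0, 0, 0, 0, 0, 0, -0.3, 0, 0, 0, 0, 0, 0, -0.3, 0, 0, 0, 0, 0.27, 0, 0, 0, 0, 0, 0, 0.27, 0, 0, 0, 0, 0, 0, 0.27, 0, 0, 0, 0, 0, 0, 0.27, 0, 0, 0, 0, 0, 0, 0.27, 0, 0, 0, 0, 0, 0, 0.27, 0, 0, 0, 0, 0, 0, 0, 0, 0, 0, -0.0835, 0, 0, 0, 0, 0, 0, -0.0835, 0, 0, 0, 0, 0, 0, -0.0835, 0, 0, 0, 0, 0, 0, -0.0835, 0, 0, 0, 0, 0, 0, -0.0835, 0, 0, 0, 0, 0, 0, -0.0835, 0, 0, 0, 0, 0, 0, 0, 0, 0, 0, 0, 0, 0, 0, 0, 0])

```text
t: 6.85
eef_pos: [0.4541, -0.0554, 0.3574]
orientation: [[-0.731, -0.005, 0.682], [-0.0, 1.0, 0.007], [-0.682, 0.005, -0.731]]
ft_force: [0.3, -1.2, 0.1]
finger_gap: 0.0004
gripper_force: 0.0
```

Run:
```python
from workcell import ctrl
import cv2,pickle
f=ctrl.grab_frame("wrist");g=ctrl.grab_frame("scene");pickle.dump((f,g),open("f2.pkl","wb"))
cv2.imwrite("pics/w4.png",f["pixels"][:,:,::-1])
s=ctrl.state();print(s["t"],s["eef_pos"].round(4),s["orientation"].round(3),s["ft_force"])
```

```text
6.95 [ 0.4548 -0.0553  0.3576] [[-0.731 -0.006  0.683]
 [-0.001  1.     0.007]
 [-0.683  0.004 -0.731]] [0.85028678 0.10032383 0.002079  ]
```

View pics/w4.png

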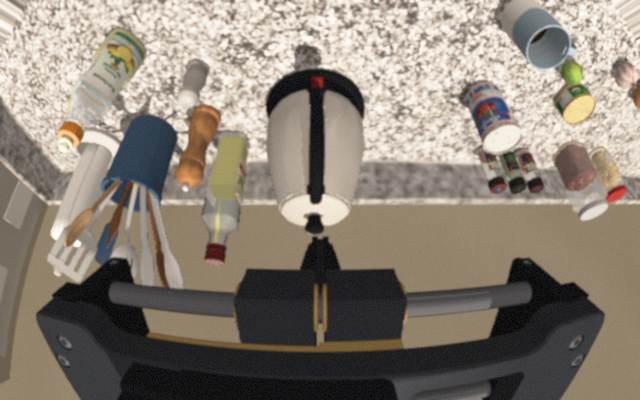

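The lid is shut and the red switch is at (317,82). I'll measure it and compute the move.

Run:
```python
from h import *
f,g=pickle.load(open("f2.pkl","rb"));a=pickle.load(open("f1.pkl","rb"))["wrist"]
im=f["pixels"].astype(int);m=(im[...,0]>60)&(im[...,0]>2*im[...,1]);m[:60]=0;m[110:]=0;m[:,:295]=0;m[:,340:]=0
v,u=np.nonzero(m);print(u.min(),u.max(),v.min(),v.max(),u.mean(),v.mean())
for z in(.076,.082,.088):
    print(z,wray(f,u.mean(),v.min(),z).round(4),wray(f,u.mean(),v.max()+1,z).round(4),"| old outer",wray(a,289.8,158.7,z).round(4))
print([wray(f,x,83,.082)[1].round(4) for x in(u.min(),u.max()+1)])
for o in (0,.0015): print(wproj(f,world([.6648+o,-.0557,1.575],[[0,116,105],[0,107,219],[0,81,63],[0,112,58],knob(0)])).round(1))
```

```text
311 323 76 87 317.33846153846156 81.22307692307692
0.076 [ 0.5354 -0.0575  0.076 ] [ 0.5569 -0.0575  0.076 ] | old outer [ 0.5354 -0.0575  0.076 ]
0.082 [ 0.531  -0.0575  0.082 ] [ 0.5521 -0.0575  0.082 ] | old outer [ 0.5345 -0.0569  0.082 ]
0.088 [ 0.5265 -0.0575  0.088 ] [ 0.5473 -0.0575  0.088 ] | old outer [ 0.5336 -0.0563  0.088 ]
[np.float64(-0.0662), np.float64(-0.0484)]
[[318.4 101.7]
 [318.7 180.6]
 [318.4 100.8]
 [318.3  81.7]
 [318.9 232.5]]
[[318.4 102.5]
 [318.7 181.4]
 [318.4 101.5]
 [318.3  82.5]
 [318.9 232.9]]
```

move_arm(series=[0.156, -0.004, 0.265, 0, 0, 0, 0, 0.156, -0.004, 0.265, 0, 0, 0, 0, 0.156, -0.004, 0.265, 0, 0, 0, 0, 0.156, -0.004, 0.265, 0, 0, 0, 0, 0.156, -0.004, 0.265, 0, 0, 0, 0, 0, 0, 0, 0, 0, 0, 0, 0, 0, 0, 0, 0, 0, 0])

```text
t: 7.65
eef_pos: [0.5154, -0.0226, 0.2073]
orientation: [[-0.804, 0.043, 0.593], [0.016, 0.999, -0.05], [-0.594, -0.031, -0.804]]
ft_force: [-0.4, -0.1, -0.9]
finger_gap: 0.0005
gripper_force: 0.0
```

Run:
```python
from workcell import ctrl
s=ctrl.state();print(s["t"],s["qpos"],s["joint_vel"],s["eef_pos"].round(4),s["orientation"].round(3),s["ft_force"])
```

```text
7.65 [-0.21252605  0.20733867  2.24726114  0.95829323  0.09309215 -2.68215605] [-0.01842787 -0.04042806  0.00918691  0.00993556 -0.00075094 -0.01072259] [ 0.5154 -0.0226  0.2073] [[-0.804  0.043  0.593]
 [ 0.016  0.999 -0.05 ]
 [-0.594 -0.031 -0.804]] [-0.44304405 -0.06068111 -0.86072563]
```

move_arm(series=[0, 0, -0.2, 0, 0, 0, 0, 0, 0, -0.2, 0, 0, 0.09, 0, 0, 0, 0, 0, 0, 0.09, 0, 0, 0, 0, 0, 0, 0.09, 0, 0, 0, 0, 0, 0, 0.09, 0, 0, 0, 0, 0, 0, 0.09, 0, 0, 0, 0, 0, 0, 0.09, 0, 0, 0, 0, 0, 0, 0.09, 0, 0, 0, 0, 0, 0, 0.09, 0, 0, 0, 0, 0, 0, 0.09, 0, 0, 0, 0, 0, 0, 0.09, 0, 0, 0, 0, 0, 0, 0.09, 0, 0, 0, 0, 0, 0, 0.09, 0, 0, 0, 0, 0, 0, 0.09, 0, 0, 0, 0, 0, 0, 0.09, 0, 0, 0, 0, 0, 0, 0.09, 0, 0, 0, 0, 0, 0, 0.09, 0, 0, 0, 0, 0, 0, 0.09, 0, 0, 0, 0, 0, 0, 0.09, 0])

```text
t: 9.55
eef_pos: [0.4961, -0.0199, 0.2372]
orientation: [[0.659, 0.454, 0.599], [0.594, -0.803, -0.044], [0.461, 0.385, -0.799]]
ft_force: [0.0, -0.5, 0.3]
finger_gap: 0.001
gripper_force: 0.0
```

```bash
cat > go.py <<'E'
# prints state and tool-axis shift/turn (fractions) to a goal pose: x y z lean_deg, tool half-turned (y = -world y)
import sys,numpy as np
from scipy.spatial.transform import Rotation as Ro
from workcell import ctrl
s=ctrl.state();R=np.array(s["orientation"]);p=np.array(s["eef_pos"])
g=np.array(sys.argv[1:4],float);l=np.radians(float(sys.argv[4]))
G=np.array([[np.cos(l),0,np.sin(l)],[0,-1,0],[np.sin(l),0,-np.cos(l)]])
print("t",s["t"],"q",np.round(s["qpos"],3),"p",p.round(4),"z",R[:,2].round(3),"F",np.round(s["ft_force"],1))
print("shift",(R.T@(g-p)/.15).round(3),"turn",(Ro.from_matrix(R.T@G).as_rotvec()/(np.pi/2)).round(3))
E
python3 go.py .47 -.057 .22 43
```

```text
t 9.55 q [-0.223  0.121  2.249  0.597  0.16   0.165] p [ 0.4961 -0.0199  0.2372] z [ 0.599 -0.044 -0.799] F [ 0.  -0.5  0.3]
shift [-0.315  0.075 -0.002] turn [0.005 0.075 0.406]
```

move_arm(series=[0, 0, 0, 0, 0, 0.08, 0, 0, 0, 0, 0, 0, 0.08, 0, 0, 0, 0, 0, 0, 0.08, 0, 0, 0, 0, 0, 0, 0.08, 0, 0, 0, 0, 0, 0, 0.08, 0, 0, 0, 0, 0, 0, 0, 0])

```text
t: 10.15
eef_pos: [0.4962, -0.0199, 0.237]
orientation: [[0.8, -0.017, 0.599], [0.012, -0.999, -0.044], [0.599, 0.043, -0.799]]
ft_force: [0.5, -0.7, -0.2]
finger_gap: 0.0007
gripper_force: 0.0
```

```bash
python3 go.py .47 -.057 .16 43
```

```text
t 10.15 q [-0.223  0.122  2.249  0.598  0.159  0.789] p [ 0.4962 -0.0199  0.237 ] z [ 0.599 -0.044 -0.799] F [ 0.5 -0.7 -0.2]
shift [-0.451  0.228  0.317] turn [0.028 0.068 0.009]
```

move_arm(series=[-0.056, 0.028, 0.04, 0, 0.01, 0, 0, -0.056, 0.028, 0.04, 0, 0.01, 0, 0, -0.056, 0.028, 0.04, 0, 0.01, 0, 0, -0.056, 0.028, 0.04, 0, 0.01, 0, 0, -0.056, 0.028, 0.04, 0, 0.01, 0, 0, -0.056, 0.028, 0.04, 0, 0.01, 0, 0, -0.056, 0.028, 0.04, 0, 0.01, 0, 0, -0.056, 0.028, 0.04, 0, 0.01, 0, 0, 0, 0, 0, 0, 0, 0, 0])

```text
t: 11.05
eef_pos: [0.4825, -0.0349, 0.1878]
orientation: [[0.756, 0.003, 0.655], [0.019, -1.0, -0.018], [0.654, 0.026, -0.756]]
ft_force: [-0.3, 1.0, 0.7]
finger_gap: 0.0002
gripper_force: 0.0
```

```bash
python3 go.py .47 -.057 .16 43
```

```text
t 11.05 q [-0.315  0.219  2.391  2.277  0.247 -0.981] p [ 0.4825 -0.0349  0.1878] z [ 0.655 -0.018 -0.756] F [-0.3  1.   0.7]
shift [-0.187  0.142  0.088] turn [0.011 0.023 0.012]
```

move_arm(series=[-0.047, 0.036, 0.022, 0.003, 0.006, 0.003, 0, -0.047, 0.036, 0.022, 0.003, 0.006, 0.003, 0, -0.047, 0.036, 0.022, 0.003, 0.006, 0.003, 0, -0.047, 0.036, 0.022, 0.003, 0.006, 0.003, 0, 0, 0, 0, 0, 0, 0, 0])

```text
t: 11.55
eef_pos: [0.4706, -0.0564, 0.1596]
orientation: [[0.731, 0.001, 0.682], [-0.002, -1.0, 0.003], [0.682, -0.004, -0.731]]
ft_force: [-0.9, -0.4, -0.2]
finger_gap: 0.0002
gripper_force: 0.0
```

```bash
python3 go.py .505 -.0573 .133 43
```

```text
t 11.55 q [-0.427  0.301  2.469  2.4    0.436 -1.197] p [ 0.4706 -0.0564  0.1596] z [ 0.682  0.003 -0.731] F [-0.9 -0.4 -0.2]
shift [0.047 0.007 0.286] turn [-0.002  0.    -0.001]
```

move_arm(series=[0.023, 0.003, 0.143, 0, 0, 0, 0, 0.023, 0.003, 0.143, 0, 0, 0, 0, 0, 0, 0, 0, 0, 0, 0])

```text
t: 11.85
eef_pos: [0.5067, -0.0567, 0.1328]
orientation: [[0.731, 0.002, 0.682], [-0.001, -1.0, 0.004], [0.682, -0.004, -0.731]]
ft_force: [0.5, -0.1, 0.4]
finger_gap: 0.0005
gripper_force: 0.0
```

```bash
python3 go.py .5455 -.0573 .0905 43
python3 - <<'E'
from workcell import ctrl
import cv2
a=[ctrl.grab_frame(n)["pixels"] for n in("wrist","scene")]
im=cv2.vconcat([cv2.resize(a[0],(480,300)),cv2.resize(a[1][110:285,200:480],(480,300),interpolation=cv2.INTER_CUBIC)])
cv2.imwrite("pics/w5.png",im[:,:,::-1])
E
```

```text
t 11.85 q [-0.381  0.407  2.417  2.537  0.47  -1.303] p [ 0.5067 -0.0567  0.1328] z [ 0.682  0.004 -0.731] F [ 0.5 -0.1  0.4]
shift [-0.003  0.006  0.383] turn [-0.002 -0.    -0.001]
```

View pics/w5.png

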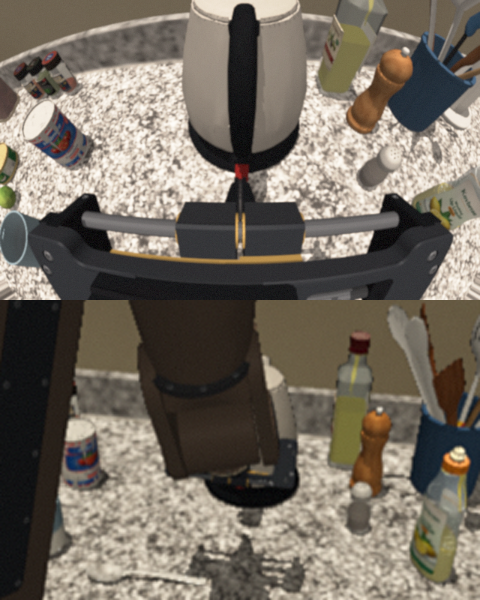

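The red lever at (240,171) is straight ahead of the fingertips. I'm advancing along the lean.

move_arm(series=[0, 0.001, 0.08, 0, 0, 0, 0, 0, 0.001, 0.08, 0, 0, 0, 0, 0, 0.001, 0.08, 0, 0, 0, 0, 0, 0.001, 0.08, 0, 0, 0, 0, 0, 0, 0.04, 0, 0, 0, 0, 0, 0, 0, 0, 0, 0, 0])

```text
t: 12.55
eef_pos: [0.542, -0.0575, 0.0925]
orientation: [[0.732, -0.0, 0.681], [-0.002, -1.0, 0.002], [0.681, -0.003, -0.732]]
ft_force: [-0.2, 0.1, -0.4]
finger_gap: 0.0003
gripper_force: 0.0
```

```bash
python3 go.py .5455 -.0573 .082 43
```

```text
t 12.55 q [-0.345  0.537  2.366  2.663  0.53  -1.405] p [ 0.542  -0.0575  0.0925] z [ 0.681  0.002 -0.732] F [-0.2  0.1 -0.4]
shift [-0.031 -0.001  0.067] turn [-0.002  0.001 -0.002]
```

move_arm(series=[0.013, 0, 0.03, 0, 0, 0, 0, -0.007, 0, 0.0075, 0, 0, 0, 0, -0.007, 0, 0.0075, 0, 0, 0, 0, -0.007, 0, 0.0075, 0, 0, 0, 0, -0.007, 0, 0.0075, 0, 0, 0, 0, 0, 0, 0, 0, 0, 0, 0])

```text
t: 13.15
eef_pos: [0.5463, -0.0577, 0.0852]
orientation: [[0.731, -0.001, 0.682], [-0.002, -1.0, 0.002], [0.682, -0.003, -0.731]]
ft_force: [-0.8, 0.0, 0.4]
finger_gap: 0.0005
gripper_force: 0.2
```

```bash
python3 go.py .5465 -.0573 .082 43
```

```text
t 13.15 q [-0.341  0.559  2.361  2.683  0.546 -1.423] p [ 0.5463 -0.0577  0.0852] z [ 0.682  0.002 -0.731] F [-0.8  0.   0.4]
shift [-0.013 -0.002  0.016] turn [-0.001 -0.    -0.002]
```

Keep pressing in 1.5 mm steps.

move_arm(series=[-0.007, 0, 0.0075, 0, 0, 0, 0, -0.007, 0, 0.0075, 0, 0, 0, 0, 0, 0, 0, 0, 0, 0, 0])

```text
t: 13.45
eef_pos: [0.5465, -0.0576, 0.0827]
orientation: [[0.73, -0.001, 0.684], [-0.002, -1.0, 0.002], [0.684, -0.003, -0.73]]
ft_force: [-5.6, -0.0, 11.3]
finger_gap: 0.0004
gripper_force: 5.2
```

move_arm(series=[-0.006, 0, 0.005, 0, 0, 0, 0, 0, 0, 0, 0, 0, 0, 0, 0, 0, 0, 0, 0, 0, 0])

```text
t: 13.75
eef_pos: [0.5465, -0.0576, 0.0823]
orientation: [[0.729, -0.001, 0.685], [-0.002, -1.0, 0.001], [0.685, -0.003, -0.729]]
ft_force: [-6.9, -0.8, 17.0]
finger_gap: 0.0005
gripper_force: 8.9
```

move_arm(series=[0, 0, -0.03, 0, 0, 0, 0, 0, 0, -0.1, 0, 0, 0, 0, 0, 0, -0.3, 0, 0, 0, 0, 0, 0, -0.2, 0, 0, 0, 0, 0, 0, 0, 0, 0, 0, 0])

```text
t: 14.25
eef_pos: [0.4801, -0.0577, 0.1521]
orientation: [[0.73, -0.001, 0.684], [-0.002, -1.0, 0.001], [0.684, -0.002, -0.73]]
ft_force: [0.3, 0.2, -0.3]
finger_gap: 0.0007
gripper_force: 0.0
```

```bash
python3 go.py .5465 -.0573 .082 43
python3 - <<'E'
from workcell import ctrl
from h import *
import cv2
f=ctrl.grab_frame("wrist")
im=f["pixels"].astype(int);m=((im[...,0]>60)&(im[...,0]>2*im[...,1])).astype(np.uint8)
n,l,st,c=cv2.connectedComponentsWithStats(m);print([(s.tolist(),k.round(1)) for s,k in zip(st[1:],c[1:]) if s[4]>20])
h=.0003
for y,z in((116,52),(116,58)): print(wproj(f,world([.6655,-.0557,1.575],[[0,y-18,52],[0,y,z]])).round(1))
cv2.imwrite("pics/w6.png",cv2.resize(f["pixels"][:270,200:440,::-1],None,fx=2.2,fy=2.2,interpolation=cv2.INTER_CUBIC))
E
```

```text
t 14.25 q [-0.416  0.333  2.458  2.454  0.451 -1.243] p [ 0.4801 -0.0577  0.1521] z [ 0.684  0.001 -0.73 ] F [ 0.3  0.2 -0.3]
shift [ 0.004 -0.002  0.643] turn [-0.    -0.001 -0.001]
[([82, 67, 5, 9, 24], array([84. , 70.7])), ([70, 77, 10, 5, 24], array([74.5, 79.1])), ([92, 165, 15, 24, 164], array([100. , 178.3])), ([83, 187, 11, 5, 39], array([ 88.1, 189.2])), ([312, 200, 17, 23, 341], array([320. , 210.4]))]
[[317.7 200.2]
 [317.8 217.9]]
[[317.7 200.2]
 [317.7 215.3]]
```

View pics/w6.png

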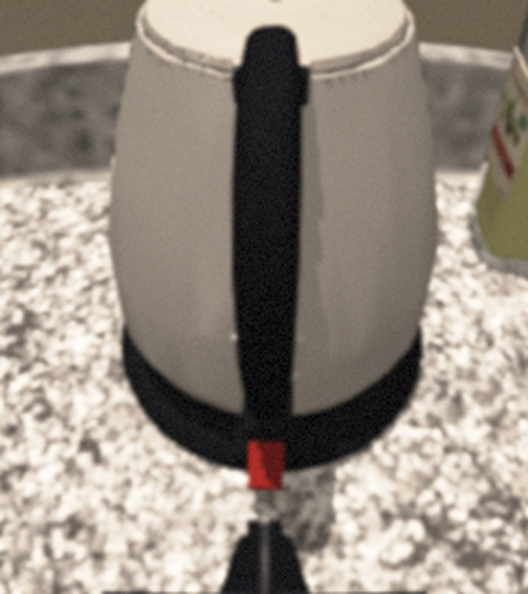

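Run:
```python
from workcell import ctrl
from h import *
f=ctrl.grab_frame("wrist")
for v in(222.5,223):
  for z in(.066,.070,.074,.078): print(v,z,wray(f,320,v,z).round(4))
g=ctrl.grab_frame("scene")
for k in(pickle.load(open("f0.pkl","rb"))["scene"],g):
    im=k["pixels"][190:240,320:365].astype(int);w=np.clip(im[...,0]-1.5*im[...,1]-10,0,None);v,u=np.mgrid[190:240,320:365]
    print(w.sum(),(w*u).sum()/w.sum(),(w*v).sum()/w.sum())
```

```text
222.5 0.066 [ 0.5384 -0.0586  0.066 ]
222.5 0.07 [ 0.5367 -0.0587  0.07  ]
222.5 0.074 [ 0.535  -0.0587  0.074 ]
222.5 0.078 [ 0.5334 -0.0587  0.078 ]
223 0.066 [ 0.5379 -0.0586  0.066 ]
223 0.07 [ 0.5362 -0.0587  0.07  ]
223 0.074 [ 0.5345 -0.0587  0.074 ]
223 0.078 [ 0.5329 -0.0587  0.078 ]
522.0 339.56130268199234 217.57471264367817
490.5 339.51885830784914 220.12334352701325
```

```bash
python3 -c "
from workcell import ctrl
print(ctrl.close_job())"
```

```text
the job is handed in; nothing more can be done
None
```

I shut the lid first and then pressed the switch lever down to its stop; the fingers are clear of everything and the job is handed in at about 14 s, with no verdict returned.

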